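Build a level tier of kiln shelf over the cup

ROBOT

A 6-joint arm with a two-finger parallel gripper is mounted at the origin on the work surface. World frame = base frame: x ahead of the robot, y to its left, z up, the work surface at z = 0. Lengths are in m, angles in rad, forces in N, time in s.
With the tool pointing down it reaches from about 0.425 to 0.95 m from the base axis. Payload 3.5 kg.
Tool frame: the origin (TCP) lies at the very end of the fingers, on their centre line; the grasp point (between the pads) lies 19 mm behind it; z points along the fingers, y is the line along which they close (so a half turn about z gives the same grasp; the last joint's range is limited). The gripper opens to 85 mm and grips with 20 to 120 N. Pads are 22 mm wide; open, the fingers measure 114 mm over their backs; the gripper's body (76 mm by 85 mm) begins 54 mm behind the grasp point. The pads swing forward as they close: fully open they stand 13 mm farther back than shut.
Start: joints at [-1.424, 0.286, 1.577, -0, 1.279, -0.15], TCP at [0.197, -0.645, 0.231] pointing down, gripper open.
Joint ranges: [-2.77, 2.77], [-0.9, 2.22], [0.21, 2.48], [-1.53, 4.67], [0.24, 2.81], [-2.84, 2.84]. Speed limits (rad/s): [2.79, 2.79, 3.14, 3.14, 3.14, 3.14].

INTERFACE

Orientations are given as a rotation vector (axis times angle).
In Python, from cell import robot gives the robot as it stands.
- The arm moves only by the shell command python3 -m inch 'ROWS'. ROWS is JSON, a list that holds one entry, the list of rows, each a list of 7 numbers: the shift along the tool's x, y, z in mm, then the turn, a rotation vector about the tool's x, y, z in rad, then the closure in counts, from 0 (fully open) to 255 (shut). In form: [[[x, y, z, ax, ay, az, grip], ...]]. A call has 1 to 12 rows; each row is the pose to reach, as a shift and turn from the pose commanded when the call began, along the tool's axes at that moment; what a row does not reach only later rows make up. A row lasts 1/8 s, in which the tool goes at most 62.5 mm and 10.7 degrees, less where a joint would pass 70% of its speed; a pose out of reach is approached as far as the arm can. A call with a gripper value outside its range is refused whole. The fingers move at their own pace and stop on an object; the grip force is fixed at half the most. Time passes only in rows, so rows that repeat a pose let the fingers close. It gives the time, the measured TCP pose, the force, the opening and the grip force at its end, in the units of the state.
- robot.state(): the state, without advancing time (a new reading comes with each control period).
- robot.capture(name): name is "scene" or "top" or "wrist"; returns a dict with "color" (480x640x3 uint8, red, green, blue), "K" (3x3 intrinsics, pixels), "T" (4x4, takes a point from camera to world coordinates). Camera axes: x right, y down, z forward; pixel columns grow to the right and rows downward; lengths in m; the calibration is good to about 2 mm. A picture is of the moment at which its call begins. There is no depth.
- robot.close_job(): hands the job in; it is judged then, once.
The state is a dict: "t": time; "qpos": joint angles; "qd": joint speeds; "joint_efforts": joint torques, N m; "eef_pos": TCP position; "tcp_rot": TCP orientation; "force": force on the tool from outside, world axes, zero at the start; "ft_torque": the same for the moment, N m; "finger_gap": finger opening in m; "finger_force": force on a finger pad.
Only numpy, scipy, OpenCV 4.12 (cv2) and the standard library are available. Lean on these libraries where they do the work, as an engineer would, in place of code of your own. Each camera call takes 0.05 s, during which the arm holds its last target. There are 200 camera calls.

TASK

Build a level kiln-shelf tier on the slab where one kiln prop already stands: from the stock on the other slab take the prop of the same length as that one and stand it upright on the bare ring, centred, then lay the loose kiln shelf flat on the two props, centred over them and in line with them. Leave the standing prop and the little cup between the spots where they are, set things down rather than dropping them, and knock nothing over.

Things in the scene. Friction and masses are not known exactly. Their poses are not given: they have to be found in the camera images.
- build_slab: Flat buff kiln slab 160 x 270 x 15 mm lying flat, fixed; origin at the centre of its underside (on the table), x across it, y along its length. Two round spots are printed on it at y = +70 and -70 mm, x = 0; a small cup stands between them. It may be on the robot's left or right; the stock slab is on the other side.
- taken_spot: Pale ring print, 48 mm across, on the build slab's top (15 mm above the table), at one end of the slab: a kiln prop already stands on it, within about 5 mm of its centre. Origin at the ring's centre.
- bare_spot: The same pale ring print at the other end of the build slab, empty at the start. Origin at its centre, on the slab's top. The two spots may be either way round.
- stock_slab: Fixed buff kiln slab 220 x 300 x 15 mm; origin at the centre of its underside, y along its length. Five kiln props and a small terracotta cup stand on it upright in a grid of 2 rows along y (x = -50, +50 mm) by 3 (y = -100, 0, +100 mm), in any order, each within 8 mm of its grid place.
- plank: Flat narrow buff kiln shelf, 200 x 60 x 14 mm, 0.27 to 0.40 kg, lying flat on the table between the two slabs. Origin at the centre of its underside; x along its length, y across its 60 mm width.
- cup: White cup, 50 mm across and 45 mm high, standing loose on the middle of the build slab, between the spots (about 25 mm free to a prop on either spot). Origin at the centre of its underside.
- dip_cup: Terracotta cup, 50 mm across and 42 mm high, loose on the stock slab among the props. Origin at the centre of its underside.
- bottle: Clear capped bottle, 60 mm across and 160 mm high, standing loose on the table beyond the slabs. Origin at the centre of its underside.
- jar: White jar with a black lid, 70 mm across and 75 mm high, standing loose on the table beyond the slabs. Origin at the centre of its underside.
- mug: White mug, 80 mm across and 90 mm high, standing loose on the table at the robot's far right. Origin at the centre of its underside.
- short_a: Kiln prop of the short length: plain upright buff cylinder, 40 mm across, 70 mm tall, 0.12 to 0.25 kg, dark bore mark on top. Loose. One of six look-alikes, two of each length (70, 88, 106 mm); one of the six stands on the taken spot, its twin is among the five on the stock slab. Origin at the centre of its underside, z along it.
- short_b: Kiln prop of the short length: plain upright buff cylinder, 40 mm across, 70 mm tall, 0.12 to 0.25 kg, dark bore mark on top. Loose. One of six look-alikes, two of each length (70, 88, 106 mm); one of the six stands on the taken spot, its twin is among the five on the stock slab. Origin at the centre of its underside, z along it.
- middle_a: Kiln prop of the middle length: plain upright buff cylinder, 40 mm across, 88 mm tall, 0.12 to 0.25 kg, dark bore mark on top. Loose. One of six look-alikes, two of each length (70, 88, 106 mm); one of the six stands on the taken spot, its twin is among the five on the stock slab. Origin at the centre of its underside, z along it.
- middle_b: Kiln prop of the middle length: plain upright buff cylinder, 40 mm across, 88 mm tall, 0.12 to 0.25 kg, dark bore mark on top. Loose. One of six look-alikes, two of each length (70, 88, 106 mm); one of the six stands on the taken spot, its twin is among the five on the stock slab. Origin at the centre of its underside, z along it.
- tall_a: Kiln prop of the tall length: plain upright buff cylinder, 40 mm across, 106 mm tall, 0.12 to 0.25 kg, dark bore mark on top. Loose. One of six look-alikes, two of each length (70, 88, 106 mm); one of the six stands on the taken spot, its twin is among the five on the stock slab. Origin at the centre of its underside, z along it.
- tall_b: Kiln prop of the tall length: plain upright buff cylinder, 40 mm across, 106 mm tall, 0.12 to 0.25 kg, dark bore mark on top. Loose. One of six look-alikes, two of each length (70, 88, 106 mm); one of the six stands on the taken spot, its twin is among the five on the stock slab. Origin at the centre of its underside, z along it.
Not all that is in view belongs to the job. What is shaped like the short_b but blue is not meant.

How it is judged:
By the outcome, as a careful person would: the job done as asked, in the order asked, and still so for the second after the job is handed in, with the robot touching nothing.
It also fails if it takes over 64 s, if anything falls off the work surface, if the arm or the gripper's body presses on something with over 40 N, if the wrist force passes 120 N, or if a joint passes its speed limit or range.

## Working session

There is one attempt and no reset: what is moved stays moved. The work goes in short steps, Python scripts to look and compute and a shell command to move; the robot and the scene stay as the last step left them, time stands still between calls to the robot, and variables do not carry over. Pictures are saved under pics/ and viewed, at most 10 in all, crops included, and the job is handed in when it is done.

```bash
ls; mkdir -p pics; python3 - <<'E'
from cell import robot
import cv2,numpy as np
ims=[]
for n in ("scene","top"):
    c=robot.capture(n); cv2.imwrite(f"pics/{n}0.png",c["color"][:,:,::-1]); print(n,c["K"].tolist(),np.round(c["T"],4).tolist())
print(robot.state())
E
```

```text
pics
scene [[462.04233614266246, 0.0, 328.4283456508747], [0.0, 462.04233614266246, 242.96268130804788], [0.0, 0.0, 1.0]] [[-0.2369, 0.5706, -0.7863, 1.6566], [0.9715, 0.1327, -0.1965, 0.1529], [-0.0078, -0.8105, -0.5857, 0.8436], [0.0, 0.0, 0.0, 1.0]]
top [[474.24233966728906, 0.0, 321.7654354984168], [0.0, 474.24233966728906, 237.28847650294225], [0.0, 0.0, 1.0]] [[-0.0283, -0.9892, 0.144, 0.434], [-0.9996, 0.029, 0.0032, -0.0944], [-0.0074, -0.1438, -0.9896, 1.1502], [0.0, 0.0, 0.0, 1.0]]
{'t': 0.1, 'qpos': array([-1.42401415e+00,  2.87107813e-01,  1.57803846e+00,  5.35918971e-06,
        1.27859548e+00, -1.50012729e-01]), 'qd': array([-0.00156958, -0.00264907, -0.0029048 ,  0.00106995, -0.00026285,
       -0.00065392]), 'joint_efforts': array([ 2.83533400e-04, -4.07297015e+01, -2.93699563e+01, -1.78418495e-04,
        3.43464242e-03,  1.58480469e-05]), 'eef_pos': array([ 0.19734156, -0.64488593,  0.23006075]), 'tcp_rot': array([-3.10493921e+00, -4.64174966e-01, -1.35023476e-05]), 'force': array([-1.0134994 ,  0.43024069, -0.32847436]), 'ft_torque': array([-0.00278674,  0.01491271,  0.00246736]), 'finger_force': 0.0, 'finger_gap': 0.08538931335865588}
```

View pics/scene0.png

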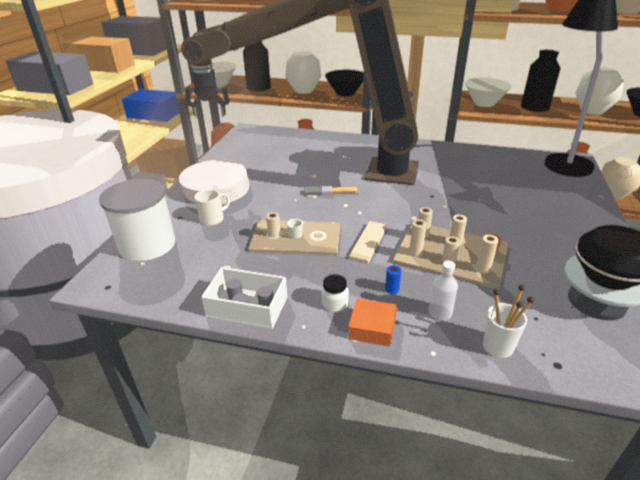

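View pics/top0.png

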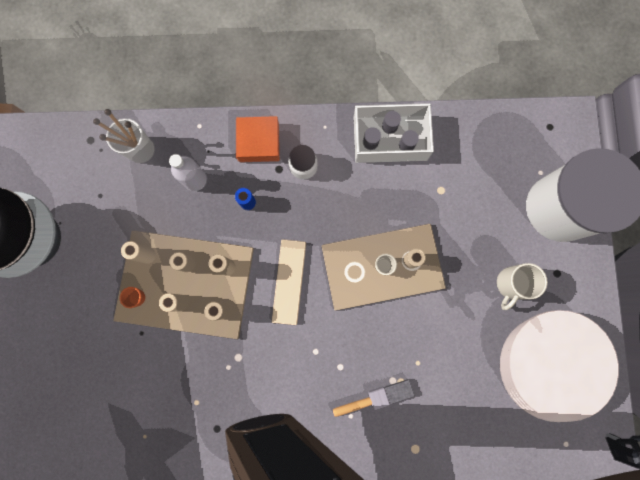

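The scene view shows the build slab at (295,237) with a prop at (273,225), the cup at (295,228) and the bare ring at (318,236). The stock slab is at right, around (450,250).
In the top view the bore marks are near (131,250), (178,261), (218,263), (168,302) and (214,311). The standing prop is at (416,258), the bare ring at (355,272) and the plank at (290,282).

```bash
cat > h.py <<'E'
import cv2,numpy as np
from cell import robot
def proj(c,p):
    T=np.linalg.inv(c["T"]); q=T[:3,:3]@np.asarray(p)+T[:3,3]; q=c["K"]@q; return q[:2]/q[2]
def ray(c,uv,z):
    d=c["T"][:3,:3]@np.linalg.solve(c["K"],[uv[0],uv[1],1.]); o=c["T"][:3,3]; return o+d*(z-o[2])/d[2]
def dark(g,uv,r=6):
    u,v=map(int,uv); w=g[v-r:v+r+1,u-r:u+r+1].astype(float); m=np.clip(np.median(w)*0.8-w,0,None)
    yy,xx=np.mgrid[v-r:v+r+1,u-r:u+r+1]; m*=((xx-u)**2+(yy-v)**2<=r*r); return np.array([(m*xx).sum(),(m*yy).sum()])/m.sum()
E
python3 - <<'E'
from h import *
t=robot.capture("top"); s=robot.capture("scene")
g=cv2.cvtColor(t["color"],cv2.COLOR_RGB2GRAY)
im=cv2.resize(s["color"][190:290,235:515],None,fx=2.8,fy=2.8,interpolation=cv2.INTER_CUBIC)
tc=cv2.resize(t["color"][215:345,105:455],None,fx=2.28,fy=2.28,interpolation=cv2.INTER_CUBIC)
for i,uv in enumerate([(131,250),(178,261),(218,263),(168,302),(214,311),(416,258)]):
    b=dark(g,uv)
    out=[]
    for L,col in ((70,(255,0,0)),(88,(0,255,0)),(106,(0,0,255))):
        P=ray(t,b,.015+L/1000); q=proj(s,P); out.append(np.round(P[:2],3).tolist())
        x,y=(q-[235,190]+.5)*2.8-.5; cv2.drawMarker(im,(int(round(x)),int(round(y))),col,cv2.MARKER_CROSS,5,1)
    x,y=(b-[105,215]+.5)*2.28-.5; cv2.circle(tc,(int(x),int(y)),1,(0,255,0),-1)
    print(i,b.round(1),out)
o=np.zeros((im.shape[0]+tc.shape[0],800,3),np.uint8); o[:im.shape[0],:im.shape[1]]=im; o[im.shape[0]:,:tc.shape[1]]=tc[:, :800]
cv2.imwrite("pics/c1.png",o[:,:,::-1])
# plank, ring, slab via masks
hsv=cv2.cvtColor(t["color"],cv2.COLOR_RGB2HSV)
print(hsv[282,290],hsv[270,340],hsv[290,240])
m=((hsv[...,0]<30)&(hsv[...,1]>50)&(hsv[...,2]>90)).astype(np.uint8)
for c in cv2.findContours(m,cv2.RETR_EXTERNAL,cv2.CHAIN_APPROX_NONE)[0]:
    if cv2.contourArea(c)>1500: print(cv2.minAreaRect(c),cv2.contourArea(c))
E
```

```text
0 [129.6 249.8] [[0.573, 0.346], [0.571, 0.338], [0.569, 0.331]]
1 [177.8 260.6] [[0.545, 0.236], [0.543, 0.23], [0.542, 0.225]]
2 [217.3 262.8] [[0.538, 0.146], [0.536, 0.142], [0.534, 0.138]]
3 [167.5 302. ] [[0.453, 0.257], [0.453, 0.251], [0.453, 0.245]]
4 [213.1 310.7] [[0.431, 0.155], [0.431, 0.151], [0.431, 0.147]]
5 [416.3 256.9] [[0.538, -0.302], [0.536, -0.299], [0.534, -0.295]]
[ 19  49 235] [ 16  64 200] [ 17  67 199]
((181.8099822998047, 283.8299865722656), (130.5319061279297, 92.77241516113281), 8.13010311126709) 11312.0
((383.1922912597656, 266.4615478515625), (66.48336791992188, 113.15901184082031), 78.69007110595703) 7287.0
((257.0, 139.0), (46.0, 44.0), 90.0) 1949.0
```

View pics/c1.png

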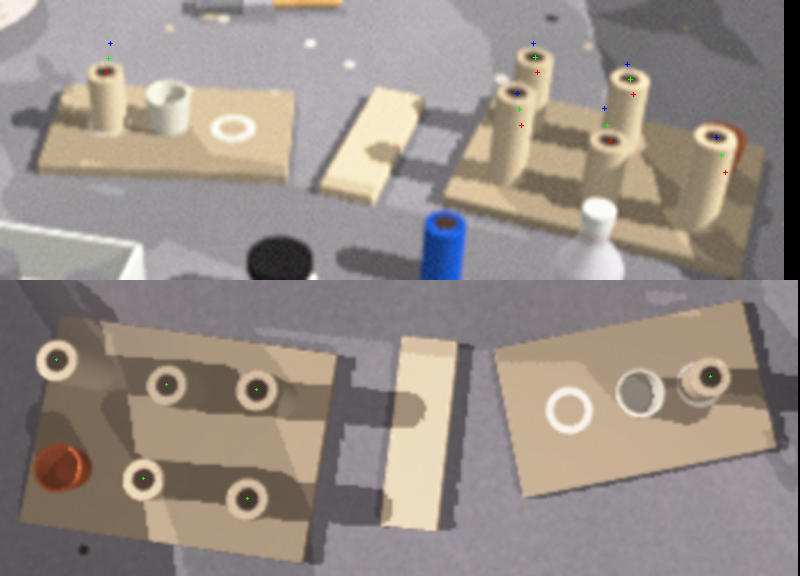

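The lower crop has all the bores marked. In the scene crop, short (red) fits the standing prop at (107,70) and stock prop 1 at (610,141). Props 0 and 2 are tall, and 3 and 4 are middle, so the twin is prop 1 at about (0.545, 0.236).

```bash
cat >> h.py <<'E'
from scipy.spatial.transform import Rotation as Ro
def plan(xyz,phi):
    """tool-frame shift (mm), turn about tool z (rad) so that tool y lies along world angle phi (mod pi)"""
    s=robot.state(); R=Ro.from_rotvec(s["tcp_rot"]).as_matrix()
    d=R.T@(np.asarray(xyz)-s["eef_pos"])*1000
    y=R.T@[np.cos(phi),np.sin(phi),0]; a=np.arctan2(-y[0],y[1])
    dq=np.arctan2(xyz[1],xyz[0])-s["qpos"][0]
    for k in (a-np.pi,a,a+np.pi): print("shift",d.round(1),"turn",k.round(3),"q6 ->",(s["qpos"][5]+dq+k).round(2))
    print("tilt",(R[:,2]).round(4),"pos",s["eef_pos"].round(4),"t",s["t"])
E
python3 - <<'E'
from h import *
t=robot.capture("top")
hsv=cv2.cvtColor(t["color"],cv2.COLOR_RGB2HSV).astype(int)
sub=lambda m,x0,x1,y0,y1:(lambda z:(z.__setitem__((slice(y0,y1),slice(x0,x1)),m[y0:y1,x0:x1]),z)[1])(np.zeros(m.shape,np.uint8))
def big(m): return max(cv2.findContours(m,cv2.RETR_EXTERNAL,cv2.CHAIN_APPROX_NONE)[0],key=cv2.contourArea)
# plank
m=sub((hsv[...,1]>30)&(hsv[...,0]<32)&(hsv[...,2]>120),262,312,230,335)
c=big(cv2.morphologyEx(m,cv2.MORPH_CLOSE,np.ones((5,5))))
P=np.array([ray(t,p[0],.014)[:2] for p in c],np.float32)*1000
print("plank",cv2.minAreaRect(P),cv2.boxPoints(cv2.minAreaRect(P)).round(0).tolist())
# ring
m=sub((hsv[...,1]<40)&(hsv[...,2]>200),340,370,257,288); c=big(m); e=cv2.fitEllipse(c); r=ray(t,e[0],.015); print("ring",e,r)
# build slab
m=sub((hsv[...,1]>45)&(hsv[...,0]<30)&(hsv[...,2]>90),312,460,215,320); c=big(cv2.morphologyEx(m,cv2.MORPH_CLOSE,np.ones((9,9))))
P=np.array([ray(t,p[0],.015)[:2] for p in c],np.float32)*1000; print("slab",cv2.minAreaRect(P))
print("dir ring->prop deg",np.degrees(np.arctan2(-.302-r[1],.538-r[0])), np.hypot(-.302-r[1],.538-r[0]))
plan((.5,-.3,.3),np.pi/4); plan((.545,.236,.26),np.pi/4)
E
```

```text
plank ((495.7193298339844, -8.410453796386719), (62.01062774658203, 201.06126403808594), 82.36425018310547) [[392.0, -26.0], [591.0, -52.0], [599.0, 9.0], [400.0, 36.0]]
ring ((354.3201599121094, 271.67413330078125), (19.225013732910156, 19.654085159301758), 148.23843383789062) [ 0.5137787  -0.16612594  0.015     ]
slab ((525.2347412109375, -234.72897338867188), (159.58468627929688, 270.5033264160156), 9.558952331542969)
dir ring->prop deg -79.89246261853856 0.13801605157380634
shift [ 390.3 -241.7  -69. ] turn -5.201 q6 -> -4.47
shift [ 390.3 -241.7  -69. ] turn -2.059 q6 -> -1.33
shift [ 390.3 -241.7  -69. ] turn 1.082 q6 -> 1.82
tilt [-2.0e-04  1.1e-03 -1.0e+00] pos [ 0.1974 -0.6452  0.2307] t 0.25
shift [ 590.1 -741.   -28.4] turn -5.201 q6 -> -3.52
shift [ 590.1 -741.   -28.4] turn -2.059 q6 -> -0.38
shift [ 590.1 -741.   -28.4] turn 1.082 q6 -> 2.76
tilt [-2.0e-04  1.1e-03 -1.0e+00] pos [ 0.1974 -0.6452  0.2307] t 0.25
```

```bash
python3 -m inch '[[[390,-242,-69,0,0,-0.31,0],[390,-242,-69,0,0,-0.31,0],[390,-242,-69,0,0,-0.31,0],[390,-242,-69,0,0,-0.31,0],[390,-242,-69,0,0,-0.31,0],[390,-242,-69,0,0,-0.31,0],[390,-242,-69,0,0,-0.31,0],[590,-741,-28,0,0,-0.31,60],[590,-741,-28,0,0,-0.31,60],[590,-741,-28,0,0,-0.31,60],[590,-741,-28,0,0,-0.31,60],[590,-741,-28,0,0,-0.31,60]]]'; python3 - <<'E'
from h import *
plan((.545,.236,.26),np.radians(-55))
E
```

```text
t: 1.75
eef_pos: [0.5171, -0.008, 0.2758]
tcp_rot: [2.998, 0.938, 0.001]
force: [-0.2, -0.4, 0.7]
finger_gap: 0.0658
finger_force: 0.0
shift [ 162.  -184.6   15.8] turn -3.146 q6 -> -1.77
shift [ 162.  -184.6   15.8] turn -0.004 q6 -> 1.37
shift [ 162.  -184.6   15.8] turn 3.137 q6 -> 4.51
tilt [ 8.e-04 -1.e-04 -1.e+00] pos [ 0.5171 -0.008   0.2758] t 1.75
```

```bash
python3 -m inch '[[[162,-185,16,0,0,0,60],[162,-185,16,0,0,0,60],[162,-185,16,0,0,0,60],[162,-185,16,0,0,0,60],[162,-185,16,0,0,0,60],[162,-185,16,0,0,0,60]]]'; python3 - <<'E'
from h import *
c=robot.capture("wrist"); t=robot.capture("top"); cv2.imwrite("pics/w1.png",c["color"][:,:,::-1])
print(proj(c,(.545,.236,.085)), c["T"].round(3).tolist())
plan((.545,.236,.26),np.radians(-55))
E
```

```text
t: 2.5
eef_pos: [0.5446, 0.2343, 0.2594]
tcp_rot: [2.997, 0.94, -0.001]
force: [0.3, -0.3, -0.1]
finger_gap: 0.0653
finger_force: 0.0
[316.2845859  220.81304764] [[0.571, -0.792, -0.215, 0.599], [-0.821, -0.551, -0.15, 0.274], [0.0, 0.262, -0.965, 0.403], [0.0, 0.0, 0.0, 1.0]]
shift [ 1.6 -2.2 -0.2] turn -3.147 q6 -> -1.77
shift [ 1.6 -2.2 -0.2] turn -0.005 q6 -> 1.37
shift [ 1.6 -2.2 -0.2] turn 3.136 q6 -> 4.51
tilt [ 2.e-04 -3.e-04 -1.e+00] pos [0.5449 0.2333 0.2598] t 2.6
```

View pics/w1.png

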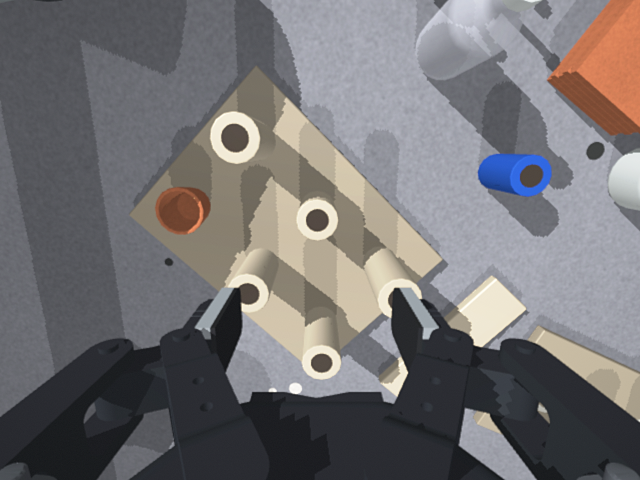

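The wrist view shows the target bore at (317,219), within 2 px of the predicted (316,221). The tall and middle neighbours are around it and the fingers line up with the gaps.

```bash
python3 - <<'E'
from h import *
c=robot.capture("wrist"); g=cv2.cvtColor(c["color"],cv2.COLOR_RGB2GRAY)
b=dark(g,(317,219),14); p=ray(c,b,.085); print(b,p)
plan((p[0],p[1],.042),np.radians(-55))
E
```

```text
[315.65032373 219.49878011] [0.54605845 0.23618317 0.085     ]
shift [  2.6  -1.9 217.9] turn -3.147 q6 -> -1.77
shift [  2.6  -1.9 217.9] turn -0.006 q6 -> 1.37
shift [  2.6  -1.9 217.9] turn 3.136 q6 -> 4.51
tilt [ 3.e-04 -2.e-04 -1.e+00] pos [0.545  0.2331 0.2599] t 2.65
```

```bash
python3 -m inch '[[[2,-1.5,50,0,0,0,60],[2,-1.5,100,0,0,0,60],[2,-1.5,150,0,0,0,60],[2,-1.5,180,0,0,0,60],[2,-1.5,205,0,0,0,60],[2,-1.5,218,0,0,0,60],[2,-1.5,218,0,0,0,60],[2,-1.5,218,0,0,0,255],[2,-1.5,218,0,0,0,255],[2,-1.5,218,0,0,0,255],[2,-1.5,218,0,0,0,255],[2,-1.5,218,0,0,0,255]]]'
```

```text
t: 4.15
eef_pos: [0.5471, 0.237, 0.0436]
tcp_rot: [2.998, 0.939, 0.005]
force: [0.2, -0.5, 6.2]
finger_gap: 0.039
finger_force: 60.4
```

```bash
python3 -m inch '[[[0,0,-10,0,0,0,255],[0,0,-30,0,0,0,255],[0,0,-80,0,0,0,255],[0,0,-140,0,0,0,255],[0,0,-180,0,0,0,255],[0,0,-180,0,0,0,255]]]'; python3 - <<'E'
from h import *
plan((.5137,-.1660,.20),np.radians(9.8))
E
```

```text
t: 4.9
eef_pos: [0.5478, 0.2375, 0.2278]
tcp_rot: [2.997, 0.939, 0.016]
force: [-0.3, 0.5, -1.7]
finger_gap: 0.0383
finger_force: 60.5
shift [-258.5  311.9   26.5] turn -4.276 q6 -> -3.63
shift [-258.5  311.9   26.5] turn -1.135 q6 -> -0.48
shift [-258.5  311.9   26.5] turn 2.007 q6 -> 2.66
tilt [ 0.01    0.0026 -0.9999] pos [0.5478 0.2375 0.2278] t 4.9
```

```bash
python3 -m inch '[[[-43,52,0,0,0,-0.18,255],[-86,104,0,0,0,-0.36,255],[-129,156,5,0,0,-0.54,255],[-172,208,12,0,0,-0.72,255],[-215,260,20,0,0,-0.9,255],[-245,295,26,0,0,-1.05,255],[-258,312,26,0,0,-1.135,255],[-258,312,26,0,0,-1.135,255],[-258,312,26,0,0,-1.135,255],[-258,312,26,0,0,-1.135,255],[-258,312,26,0,0,-1.135,255]]]'; python3 - <<'E'
from h import *
c=robot.capture("wrist"); cv2.imwrite("pics/w2.png",c["color"][:,:,::-1])
plan((.5137,-.1660,.20),np.radians(9.8))
print(proj(c,(.5137,-.166,.015)),proj(c,(.5137,-.166,.226)))
E
```

```text
t: 6.28
eef_pos: [0.5117, -0.1652, 0.1957]
tcp_rot: [-2.021, -2.405, -0.0]
force: [-0.0, 0.3, -1.6]
finger_gap: 0.0388
finger_force: 60.6
shift [-0.9  1.8 -4.2] turn -3.14 q6 -> -3.63
shift [-0.9  1.8 -4.2] turn 0.002 q6 -> -0.48
shift [-0.9  1.8 -4.2] turn 3.143 q6 -> 2.66
tilt [ 1.e-04  0.e+00 -1.e+00] pos [ 0.5118 -0.1654  0.1958] t 6.325
[318.15863993 222.91745883] [321.11239693 340.26554761]
```

View pics/w2.png

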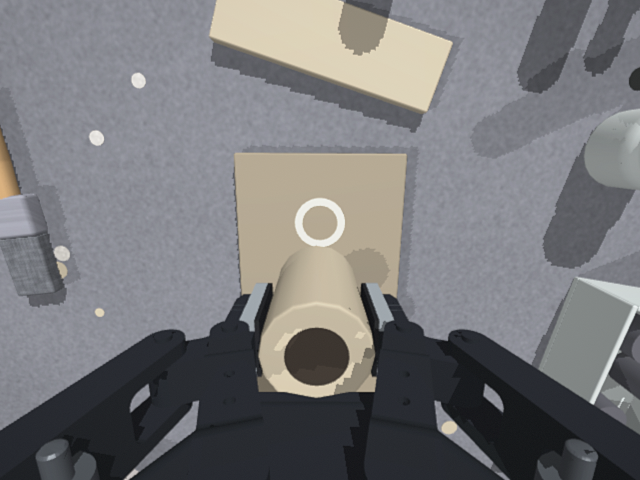

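The wrist view shows the prop held upright with its bore at (317,356). The bare ring is at (320,222) and the slab edges are parallel to the image axes.

```bash
python3 - <<'E'
from h import *
c=robot.capture("wrist"); hsv=cv2.cvtColor(c["color"],cv2.COLOR_RGB2HSV); g=cv2.cvtColor(c["color"],cv2.COLOR_RGB2GRAY)
s=robot.state(); zt=s["eef_pos"][2]-.0436+.085
m=np.zeros(g.shape,np.uint8); m[315:392,270:362]=(g[315:392,270:362]<90); cs=max(cv2.findContours(m,0,1)[0],key=cv2.contourArea); e=cv2.fitEllipse(cs); print("bore",e)
p=ray(c,e[0],zt)
m=np.zeros(g.shape,np.uint8); m[190:252,285:355]=((hsv[...,1]<25)&(hsv[...,2]>200))[190:252,285:355]; cs=max(cv2.findContours(m,0,1)[0],key=cv2.contourArea); e=cv2.fitEllipse(cs); r=ray(c,e[0],.015); print("ring",e)
print("prop",p,"ring",r,"tcp",s["eef_pos"])
R=Ro.from_rotvec(s["tcp_rot"]).as_matrix(); print("shift prop->ring",R.T@np.r_[(r-p)[:2],0]*1000, R.T@np.r_[np.array([.5137,-.166])-p[:2],0]*1000)
print("base far edge",[proj(c,(p[0]+.02*np.cos(a),p[1]+.02*np.sin(a),zt-.07)).round(0).tolist() for a in np.arange(0,6.3,.6)])
E
```

```text
bore ((316.2527770996094, 356.1082763671875), (56.25297546386719, 63.507381439208984), 89.49147033691406)
ring ((319.437255859375, 221.79864501953125), (47.817481994628906, 49.05900573730469), 85.3474349975586)
prop [ 0.51184129 -0.16583546  0.23722127] ring [ 0.514803   -0.16493417  0.015     ] tcp [ 0.51178306 -0.16563599  0.19582127]
shift prop->ring [3.79202662e-01 3.07250604e+00 4.51067361e-04] [-4.81341526e-01  1.80283278e+00  3.16587712e-04]
base far edge [[353.0, 286.0], [351.0, 266.0], [336.0, 250.0], [314.0, 244.0], [293.0, 252.0], [281.0, 269.0], [281.0, 290.0], [293.0, 307.0], [313.0, 314.0], [334.0, 310.0], [349.0, 295.0]]
```

```bash
python3 -m inch '[[[0,2.4,40,0,0,0,255],[0,2.4,80,0,0,0,255],[0,2.4,115,0,0,0,255],[0,2.4,135,0,0,0,255],[0,2.4,145,0,0,0,255],[0,2.4,149,0,0,0,255],[0,2.4,149,0,0,0,255],[0,2.4,149,0,0,0,255]]]'
```

```text
t: 7.38
eef_pos: [0.5147, -0.1666, 0.0478]
tcp_rot: [2.022, 2.402, 0.001]
force: [0.6, 0.1, -1.6]
finger_gap: 0.0386
finger_force: 60.6
```

```bash
python3 -m inch '[[[0,0.5,2,0,0,0,255],[0,0.5,3,0,0,0,255],[0,0.5,3.5,0,0,0,255],[0,0.5,3.5,0,0,0,255]]]'
```

```text
t: 7.88
eef_pos: [0.5145, -0.1663, 0.0436]
tcp_rot: [2.024, 2.403, -0.0]
force: [-1.8, -0.3, 1.8]
finger_gap: 0.0387
finger_force: 60.7
```

```bash
python3 -m inch '[[[0,0,0,0,0,0,110],[0,0,0,0,0,0,80],[0,0,0,0,0,0,60],[0,0,0,0,0,0,60],[0,0,0,0,0,0,60],[0,0,-40,0,0,0,60],[0,0,-90,0,0,0,60],[0,0,-140,0,0,0,60],[0,0,-180,0,0,0,60],[0,0,-180,0,0,0,60]]]'; python3 - <<'E'
from h import *
t=robot.capture("wrist"); cv2.imwrite("pics/w3.png",t["color"][:,:,::-1])
print(proj(t,(.514,-.166,.085)))
plan((.49,-.01,.25),np.radians(82.36))
E
```

```text
t: 9.12
eef_pos: [0.5165, -0.1673, 0.228]
tcp_rot: [2.018, 2.396, 0.003]
force: [-0.2, -0.3, -0.7]
finger_gap: 0.0653
finger_force: 0.0
[312.40606074 227.87840486]
shift [158.5   1.9 -25.3] turn -4.408 q6 -> -4.6
shift [158.5   1.9 -25.3] turn -1.266 q6 -> -1.46
shift [158.5   1.9 -25.3] turn 1.875 q6 -> 1.68
tilt [ 0.0035 -0.0019 -1.    ] pos [ 0.5152 -0.1666  0.2251] t 9.175
```

View pics/w3.png

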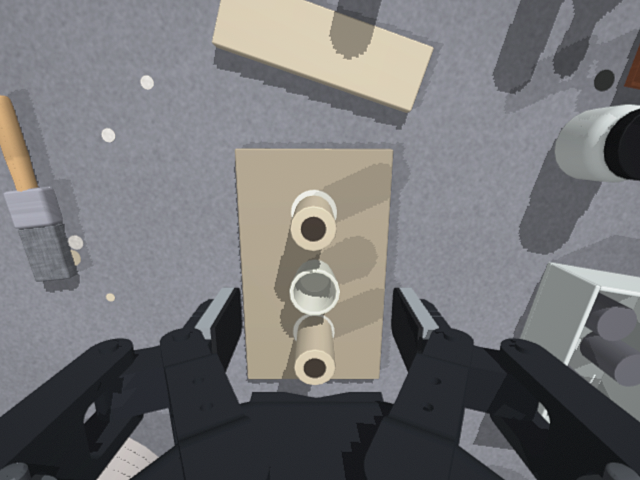

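The view shows the new prop upright on the ring with its bore at (313,229), the cup undisturbed at (315,292) and the standing prop at (315,368).

```bash
python3 - <<'E'
from h import *
c=robot.capture("wrist"); t=robot.capture("top"); g=cv2.cvtColor(c["color"],cv2.COLOR_RGB2GRAY); gt=cv2.cvtColor(t["color"],cv2.COLOR_RGB2GRAY)
A=[]
for uv,r in (((313,229),16),((315,368),15)):
    b=dark(g,uv,r); p=ray(c,b,.085); A.append(p)
    print("wrist",b.round(1),p.round(4),"top pred",proj(t,p).round(1), [proj(t,ray(c,b,.015+L)).round(1).tolist() for L in (.088,.106)])
print("top bore standing",dark(gt,(416,257)), ray(t,dark(gt,(416,257)),.085).round(4))
d=A[1]-A[0]; print("mid",(A[0]+A[1])/2,"len",np.hypot(*d[:2]),"dir",np.degrees(np.arctan2(d[1],d[0])))
u=proj(t,A[0]); b=dark(gt,u); print("new in top",u.round(1),b.round(1),ray(t,b,.085).round(4))
hsv=cv2.cvtColor(c["color"],cv2.COLOR_RGB2HSV)
E
```

```text
wrist [315.  230.9] [ 0.5145 -0.1665  0.085 ] top pred [356.4 269.1] [[355.0, 268.8], [353.6, 268.6]]
wrist [316.1 371.1] [ 0.539  -0.3024  0.085 ] top pred [416.2 256.5] [[412.0, 256.8], [407.7, 257.2]]
top bore standing [411.92279412 254.20955882] [ 0.5445 -0.293   0.085 ]
mid [ 0.52675555 -0.23445522  0.085     ] len 0.13803912163112245 dir -79.78327556618044
new in top [356.4 269.1] [355. 274.] [ 0.5036 -0.163   0.085 ]
```

```bash
python3 -m inch '[[[50,0,-20,0,0,-0.18,20],[100,0,-20,0,0,-0.36,20],[130,0,-20,0,0,-0.54,20],[158,0,-20,0,0,-0.72,20],[158,0,-20,0,0,-0.9,20],[158,0,-20,0,0,-1.08,20],[158,0,-20,0,0,-1.266,20],[158,0,-20,0,0,-1.266,20],[158,0,-20,0,0,-1.266,20],[158,0,-20,0,0,-1.266,20]]]'; python3 - <<'E'
from h import *
c=robot.capture("wrist"); cv2.imwrite("pics/w4.png",c["color"][:,:,::-1])
hsv=cv2.cvtColor(c["color"],cv2.COLOR_RGB2HSV).astype(int)
q=np.array([proj(c,(x,y,.014)) for x,y in ((.392,-.026),(.591,-.052),(.599,.009),(.4,.036))]); print(q.round(0).tolist())
u,v=proj(c,(.4957,-.0084,.014)).astype(int); print(u,v,hsv[v,u],hsv[v-20,u-60])
plan((.4957,-.0084,.05),np.radians(82.36))
E
```

```text
t: 10.52
eef_pos: [0.4873, -0.0105, 0.2427]
tcp_rot: [-0.212, -3.133, -0.0]
force: [0.4, 0.1, 0.0]
finger_gap: 0.0787
finger_force: 0.0
[[288.0, 124.0], [292.0, 303.0], [344.0, 303.0], [348.0, 123.0]]
317 219 [ 22  40 222] [117  16 155]
shift [ -8.    3.2 192.9] turn -3.143 q6 -> -4.6
shift [ -8.    3.2 192.9] turn -0.002 q6 -> -1.45
shift [ -8.    3.2 192.9] turn 3.14 q6 -> 1.69
tilt [-6.e-04  1.e-04 -1.e+00] pos [ 0.4874 -0.0105  0.2429] t 10.575
```

View pics/w4.png

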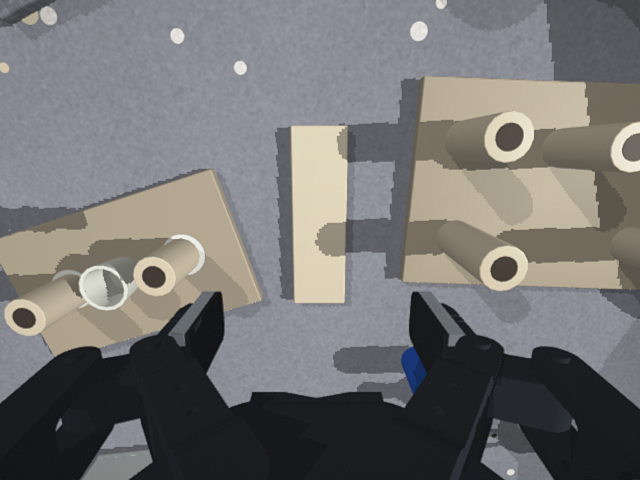

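The view shows the plank with corners near (291,126), (348,126), (345,303) and (295,303). The gaps to both slabs are well clear of the fingers.

```bash
python3 - <<'E'
from h import *
c=robot.capture("wrist"); hsv=cv2.cvtColor(c["color"],cv2.COLOR_RGB2HSV).astype(int)
m=np.zeros(hsv.shape[:2],np.uint8); w=(slice(110,318),slice(270,365)); m[w]=((hsv[...,1]>25)&(hsv[...,0]<35)&(hsv[...,2]>100))[w]
cs=max(cv2.findContours(m,0,1)[0],key=cv2.contourArea); h=cv2.convexHull(cs)
P=np.array([ray(c,p[0],.014)[:2] for p in h],np.float32)*1000
r=cv2.minAreaRect(P); print(r, cv2.boxPoints(r).round(0).tolist())
a=r[2] if r[1][0]<r[1][1] else r[2]-90
print("closing phi",a); plan((r[0][0]/1000,r[0][1]/1000,.05),np.radians(a))
E
```

```text
((496.15374755859375, -7.481422424316406), (60.23479080200195, 198.724609375), 82.35218048095703) [[394.0, -24.0], [591.0, -51.0], [599.0, 9.0], [402.0, 36.0]]
closing phi 82.35218048095703
shift [ -8.2   4.1 193.1] turn -3.143 q6 -> -4.59
shift [ -8.2   4.1 193.1] turn -0.001 q6 -> -1.45
shift [ -8.2   4.1 193.1] turn 3.14 q6 -> 1.69
tilt [-3.e-04  1.e-04 -1.e+00] pos [ 0.4875 -0.0105  0.2431] t 10.625
```

```bash
python3 -m inch '[[[-8,4,50,0,0,0,20],[-8,4,100,0,0,0,20],[-8,4,150,0,0,0,20],[-8,4,190,0,0,0,20],[-8,4,210,0,0,0,20],[-8,4,223,0,0,0,20],[-8,4,223,0,0,0,20],[-8,4,223,0,0,0,20]]]'; python3 - <<'E'
from h import *
plan((.4962,-.0075,-.001),np.radians(82.35))
E
```

```text
t: 11.62
eef_pos: [0.497, -0.0078, 0.0213]
tcp_rot: [0.21, 3.132, -0.001]
force: [0.4, -0.6, 0.3]
finger_gap: 0.0788
finger_force: 0.0
shift [ 0.9  0.2 22.3] turn -3.142 q6 -> -4.59
shift [ 0.9  0.2 22.3] turn -0.0 q6 -> -1.45
shift [ 0.9  0.2 22.3] turn 3.141 q6 -> 1.69
tilt [ 2.1e-03 -5.0e-04 -1.0e+00] pos [ 0.497  -0.0078  0.0213] t 11.625
```

```bash
python3 -m inch '[[[0.5,0,10,0,0,0,20],[0.5,0,16,0,0,0,20],[0.5,0,20,0,0,0,20],[0.5,0,22,0,0,0,20],[0.5,0,22,0,0,0,50],[0.5,0,22,0,0,0,70],[0.5,0,22,0,0,0,255],[0.5,0,22,0,0,0,255],[0.5,0,22,0,0,0,255],[0.5,0,22,0,0,0,255]]]'
```

```text
t: 12.88
eef_pos: [0.496, -0.0077, -0.0011]
tcp_rot: [0.21, 3.134, -0.001]
force: [-2.2, -1.7, 5.4]
finger_gap: 0.058
finger_force: 65.6
```

```bash
python3 -m inch '[[[0,0,-5,0,0,0,255],[0,0,-15,0,0,0,255],[0,0,-30,0,0,0,255],[0,0,-70,0,0,0,255],[0,0,-120,0,0,0,255],[0,0,-170,0,0,0,255],[0,0,-210,0,0,0,255],[0,0,-210,0,0,0,255],[0,0,-210,0,0,0,255]]]'; python3 - <<'E'
from h import *
plan((.5268,-.2345,.21),np.radians(10.2))
E
```

```text
t: 14.0
eef_pos: [0.4944, -0.0072, 0.2069]
tcp_rot: [-0.21, -3.132, -0.001]
force: [-0.4, -0.3, -4.7]
finger_gap: 0.0583
finger_force: 66.1
shift [ -62.4 -220.9   -3.3] turn -1.883 q6 -> -3.74
shift [ -62.4 -220.9   -3.3] turn 1.259 q6 -> -0.6
shift [ -62.4 -220.9   -3.3] turn 4.401 q6 -> 2.54
tilt [-2.2e-03  5.0e-04 -1.0e+00] pos [ 0.4944 -0.0072  0.2069] t 14.0
```

```bash
python3 -m inch '[[[-8,-28,0,0,0,0.15,255],[-16,-56,0,0,0,0.3,255],[-24,-84,0,0,0,0.45,255],[-32,-112,0,0,0,0.6,255],[-40,-140,0,0,0,0.75,255],[-48,-168,0,0,0,0.9,255],[-55,-195,0,0,0,1.05,255],[-60,-212,0,0,0,1.17,255],[-62,-221,0,0,0,1.259,255],[-62,-221,0,0,0,1.259,255],[-62,-221,0,0,0,1.259,255],[-62,-221,0,0,0,1.259,255]]]'; python3 - <<'E'
from h import *
c=robot.capture("wrist"); cv2.imwrite("pics/w5.png",c["color"][:,:,::-1])
plan((.5268,-.2345,.12),np.radians(10.2))
for s in(1,-1): print([proj(c,ray(c,(0,0),0)*0+np.array([.5268,-.2345,.215])+s*.1*np.array([np.cos(np.radians(-79.8)),np.sin(np.radians(-79.8)),0])+k*.03*np.array([np.cos(np.radians(10.2)),np.sin(np.radians(10.2)),0])).round(0) for k in(1,-1)])
print(c["T"].round(3).tolist())
E
```

```text
t: 15.5
eef_pos: [0.5272, -0.234, 0.2074]
tcp_rot: [-2.013, -2.41, 0.0]
force: [-0.4, 1.1, -3.4]
finger_gap: 0.0581
finger_force: 66.1
shift [-0.3 -0.5 87.8] turn -3.14 q6 -> -3.74
shift [-0.3 -0.5 87.8] turn 0.001 q6 -> -0.6
shift [-0.3 -0.5 87.8] turn 3.143 q6 -> 2.54
tilt [-6.e-04  5.e-04 -1.e+00] pos [ 0.5273 -0.2342  0.2078] t 15.55
[array([374., 489.]), array([256., 489.])]
[array([399.,  57.]), array([232.,  57.])]
[[0.984, 0.173, 0.046, 0.515], [0.179, -0.95, -0.257, -0.168], [-0.001, 0.261, -0.965, 0.351], [0.0, 0.0, 0.0, 1.0]]
```

View pics/w5.png

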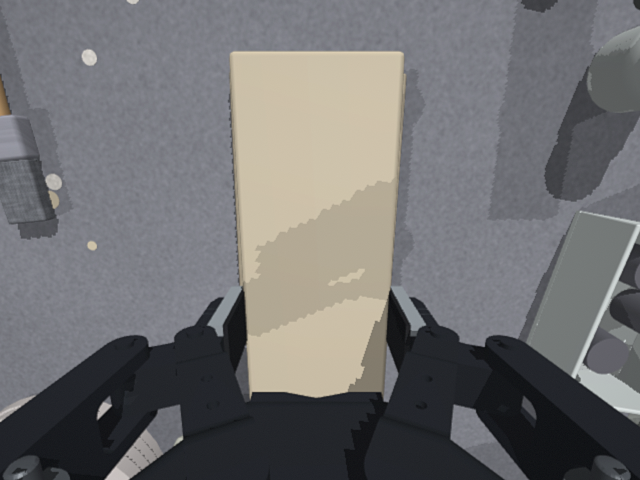

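The view shows the plank held level and symmetric about column 317, with its far edge at row 52 running from (231,53) to (403,53).

```bash
python3 - <<'E'
from h import *
c=robot.capture("wrist"); s=robot.state(); z=s["eef_pos"][2]+.0151
a=np.radians(-79.8); u=np.array([np.cos(a),np.sin(a)]); tgt=np.array([.5268,-.2345])
L,Rr=[ray(c,p,z)[:2] for p in ((231,52.5),(403,52.5))]; print("width",np.hypot(*(L-Rr)))
ctr=(L+Rr)/2+.1*u; R=Ro.from_rotvec(s["tcp_rot"]).as_matrix()
print("plank ctr",ctr,"tcp",s["eef_pos"]," edge angle",np.degrees(np.arctan2(*(Rr-L)[::-1])))
print("shift tool", R.T@np.r_[tgt-ctr,0]*1000, "down",(s["eef_pos"][2]-(.085-.0011))*1000)
E
```

```text
width 0.05813039654691747
plank ctr [ 0.52760128 -0.23508918] tcp [ 0.52742979 -0.23429989  0.20806312]  edge angle 10.279767273952801
shift tool [ 7.22473713e-01 -6.83527622e-01  2.66870124e-04] down 124.1631172407375
```

```bash
python3 -m inch '[[[0.7,-0.7,30,0,0,0,255],[0.7,-0.7,60,0,0,0,255],[0.7,-0.7,85,0,0,0,255],[0.7,-0.7,105,0,0,0,255],[0.7,-0.7,114,0,0,0,255],[0.7,-0.7,116,0,0,0,255],[0.7,-0.7,116,0,0,0,255]]]'; python3 -m inch '[[[0,0,2,0,0,0,255],[0,0,4,0,0,0,255],[0,0,5,0,0,0,255],[0,0,5,0,0,0,255]]]'
```

```text
t: 16.48
eef_pos: [0.5273, -0.2346, 0.0931]
tcp_rot: [2.014, 2.409, 0.0]
force: [0.4, -0.0, -3.0]
finger_gap: 0.0584
finger_force: 66.1
t: 16.98
eef_pos: [0.5266, -0.2342, 0.0871]
tcp_rot: [-2.015, -2.41, 0.0]
force: [-0.2, -1.1, -2.9]
finger_gap: 0.0583
finger_force: 66.1
```

```bash
python3 -m inch '[[[0,0,1,0,0,0,255],[0,0,2,0,0,0,255],[0,0,2.5,0,0,0,255],[0,0,2.5,0,0,0,255]]]'; python3 - <<'E'
from h import *
for n in ("scene",):
    c=robot.capture(n); cv2.imwrite("pics/s2.png",cv2.resize(c["color"][185:275,235:355],None,fx=5,fy=5,interpolation=cv2.INTER_CUBIC)[:,:,::-1])
print(robot.state()["force"],robot.state()["eef_pos"])
E
```

```text
t: 17.48
eef_pos: [0.5266, -0.2342, 0.0846]
tcp_rot: [-2.015, -2.41, 0.0]
force: [0.4, -0.4, -4.1]
finger_gap: 0.0583
finger_force: 66.1
[-0.19764041 -0.11380401 -3.8312812 ] [ 0.52665283 -0.23424117  0.08468626]
```

View pics/s2.png

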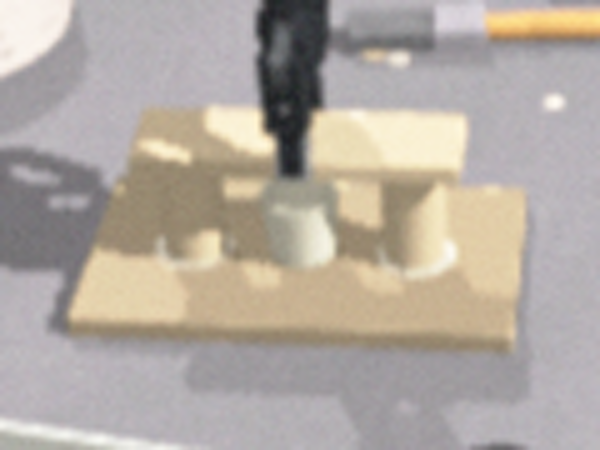

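The plank, edge to edge from (145,110) to (465,180) in the crop, hovers just above both props with the cup clear below. There is no contact yet, so I keep creeping down.

```bash
python3 -m inch '[[[0,0,0.6,0,0,0,255],[0,0,1.2,0,0,0,255],[0,0,1.2,0,0,0,255]]]'; python3 -m inch '[[[0,0,0.6,0,0,0,255],[0,0,1,0,0,0,255],[0,0,1,0,0,0,255]]]'
```

```text
t: 17.9
eef_pos: [0.5267, -0.2343, 0.084]
tcp_rot: [2.015, 2.41, -0.0]
force: [-1.5, 1.0, -0.6]
finger_gap: 0.0581
finger_force: 66.4
t: 18.27
eef_pos: [0.5269, -0.2343, 0.0839]
tcp_rot: [-2.015, -2.41, 0.0]
force: [-2.9, 1.5, 5.6]
finger_gap: 0.0582
finger_force: 67.2
```

```bash
python3 -m inch '[[[0,0,-0.5,0,0,0,255],[0,0,-0.5,0,0,0,75],[0,0,-0.5,0,0,0,60],[0,0,-0.5,0,0,0,40],[0,0,-0.5,0,0,0,20],[0,0,-0.5,0,0,0,20],[0,0,-0.5,0,0,0,20]]]'; python3 -m inch '[[[0,0,-10,0,0,0,20],[0,0,-30,0,0,0,20],[0,0,-70,0,0,0,20],[0,0,-120,0,0,0,20],[0,0,-170,0,0,0,20],[0,0,-170,0,0,0,20],[0,0,-170,0,0,0,20]]]'; python3 - <<'E'
from h import *
c=robot.capture("scene"); a=cv2.resize(c["color"][185:275,235:355],(560,420),interpolation=cv2.INTER_CUBIC)
w=robot.capture("wrist"); b=cv2.resize(w["color"],(240,180))
o=np.zeros((420,800,3),np.uint8); o[:,:560]=a; o[:180,560:]=b
cv2.imwrite("pics/f.png",o[:,:,::-1])
hsv=cv2.cvtColor(w["color"],cv2.COLOR_RGB2HSV)
ah=np.radians(-79.8); u=np.array([np.cos(ah),np.sin(ah)]); v=np.array([-u[1],u[0]]); t=np.array([.5268,-.2345])
print("expected corners",[proj(w,np.r_[t+s*.1*u+k*.03*v,.099]).round(0).tolist() for s in(1,-1) for k in(1,-1)])
E
```

```text
t: 19.15
eef_pos: [0.5267, -0.2343, 0.083]
tcp_rot: [2.015, 2.41, 0.0]
force: [0.1, 0.2, -0.0]
finger_gap: 0.0787
finger_force: 0.0
t: 20.02
eef_pos: [0.5266, -0.2341, 0.254]
tcp_rot: [2.014, 2.409, 0.0]
force: [-0.4, -0.7, -1.0]
finger_gap: 0.0784
finger_force: 0.0
expected corners [[348.0, 330.0], [286.0, 330.0], [354.0, 109.0], [280.0, 109.0]]
```

View pics/f.png

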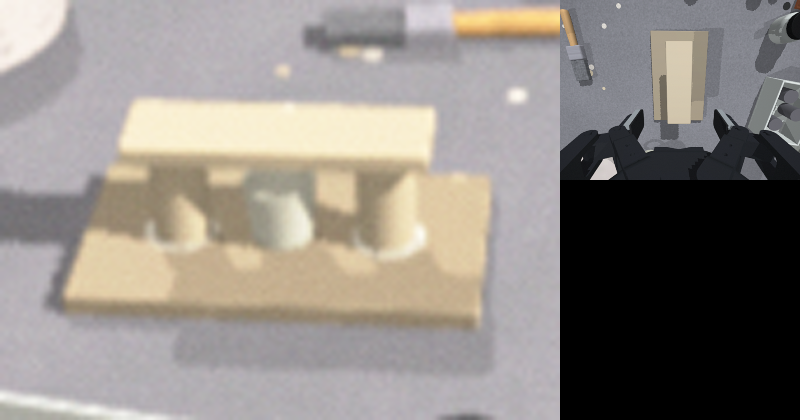

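The final view shows the shelf resting level on both props with the cup untouched. In the wrist view the shelf's corners, near (283,109) and (350,328), match the expected ones.

```bash
python3 -c "
from cell import robot
print(robot.close_job())"
```

```text
the job is handed in; nothing more can be done
None
```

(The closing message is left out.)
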